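# Log in a tube rack and hold it down in the corner for decapping

## Robot

A 6-joint arm with a two-finger parallel gripper is mounted at the origin on the work surface. World frame = base frame: x ahead of the robot, y to its left, z up, the work surface at z = 0. Lengths are in m, angles in rad, forces in N, time in s.
With the tool pointing down it reaches from about 0.3 to 0.775 m from the base axis. Payload 14.6 kg.
Tool frame: the origin (TCP) lies on the centre line of the jaws, within the pads' length; the fingertips stand 14 mm ahead of it and the grasp point (between the pads) lies 5 mm behind it; x points along the fingers, y is the direction in which the jaws open and shut, and the axes are right-handed (so a half turn about x gives the same grasp; the last joint's range is limited). The gripper opens to 94 mm and grips with 3 to 60 N. Pads are 16 mm wide; open, the fingers measure 119 mm over their backs; the gripper's body (75 mm by 177 mm) begins 78 mm behind the grasp point.
Start: joints at [-1.374, 0.3, 1.521, -0, 1.321, -0.067], TCP at [0.143, -0.531, 0.219] pointing down, gripper open.
Joint ranges: [-3.03, 3.03], [-0.79, 2.21], [0.23, 2.52], [-1.04, 4.18], [0, 3.07], [-2.55, 2.55]. Speed limits (rad/s): [2.22, 2.22, 2.57, 3.14, 3.14, 3.14].

## Interface

Orientations are given as [roll, pitch, yaw] about the fixed x, y, z axes, in that order (R = Rz(yaw) Ry(pitch) Rx(roll)).
In Python, from station import * gives the robot as it stands. The module is installed in compiled form; this text tells all that it offers.
- The arm moves only by the shell command python3 -m handwheel 'ROWS' [FORCE]. ROWS is JSON, a list of rows, each a list of 3 entries, a list of its own where there are three numbers: the shift along the tool's x, y, z in mm, then the turn about the tool's x in rad, then the gripper command: -1 is fully open, 1 is shut, values between are in proportion. In form: [[[dx, dy, dz], spin, gripper], ...]. A call has exactly 5 rows; each row is the pose to reach, as a shift and turn from the pose measured when the call began, along the tool's axes at that moment; what a row does not reach only later rows make up. A row lasts 1/10 s, in which the tool goes at most 50 mm and 8.59 degrees, less where a joint would pass 70% of its speed; a pose out of reach is approached as far as the arm can. A call with a gripper value outside its range is refused whole. The fingers move at their own pace and stop on an object; FORCE is the grip in N (left out, the last holds). Time passes only in rows, so rows that repeat a pose let the fingers close, or fill a call up. It gives the time, the measured TCP pose, the force and the opening at its end, in the units of the state.
- get_obs(): the state, without advancing time (a new reading comes with each control period).
- camera(name): name is "scene" or "side" or "wrist"; returns (picture, depth): 384x512x3 uint8, blue, green, red; 384x512 float32, m along the optical axis (not along the pixel's ray), 0 where there is no reading.
- camera_info(name): a dict with "fx", "fy", "cx", "cy" (pixels), "k1" (the pictures are not rectified: a ray, as slopes to the right and down, at radius r is drawn at 1 + k1 r^2 times it, then the intrinsics apply), "extrinsics" (4x4, takes a point from camera to world coordinates). Camera axes: x right, y down, z forward; pixel columns grow to the right and rows downward; lengths in m; the calibration is good to about 2 mm. A picture is of the moment at which its call begins: read the wrist's pose just before it. camera_info takes no time and is no camera call; for the wrist camera it gives the pose at the moment of the call.
- hand_in(): hands the job in, once; it reports no verdict.
The state is a dict: "time_s": time; "qpos": joint angles; "joint_vel": joint speeds; "tau": joint torques, N m; "ee_pos": TCP position; "eef_rot": TCP orientation; "force": force on the tool from outside, world axes, zero at the start; "moment": the same for the moment, N m; "grip_width": finger opening in m.
Only numpy, scipy, OpenCV 4.12 (cv2) and the standard library are available. Lean on these libraries where they do the work, as an engineer would, in place of code of your own. Each camera call takes 0.05 s, during which the arm holds its last target. There are 200 camera calls.

## Task

Log the tube rack in before it is moved: squeeze the scanner's trigger fully against its grip for about half a second, then let it spring back. Then slide the rack home on the board, its back flush against the steel fence and its right end up against the stop, and hold it there with one slanting push, firmly back against the fence and down on the board (about 10 N each way), so that it can neither slide nor lift while a colleague pulls the caps. Finish while still holding it like that, and leave the other things on the bench undisturbed.

Things in the scene. Friction and masses are not known exactly. Their poses are not given: they have to be found in the camera images.
- scanner: grey pistol-grip code scanner lying on its side, screwed to a low steel bracket on the bench at the board's left end; fixed. Origin on the bench under its head. z up; it looks to -y; its grip points to -x (robot). The head is within 28 mm of the origin in x and 51 mm in y, and at most 108 mm above the bench. Behind it (+x) a 4 mm strap reaches x = 30 mm
- grip_mid (a point): centre of the scanner's grip, level with the trigger, 72 mm above the bench. Axes as scanner; the head begins 35 mm away towards +x. The grip is 34 mm thick along y (plain back 17 mm from here towards +y), 30 mm tall, and reaches 80 mm towards -x, its last 16 mm a butt 42 mm thick. The trigger is on the -y side: squeeze from above, closing along y
- trigger_pad (a point): pressing place on the outer face of the scanner's black trigger (a plate 46 mm long along the grip, 8 mm thick, 20 mm tall), 35 mm from its hinge at the head, moving with it. At rest it lies 33 mm from grip_mid towards that point's -y, so that grip and trigger together measure 50 mm along y (44 mm when fully squeezed)
- trigger (a joint): the trigger's hinge in rad: 0 at rest, 0.20 squeezed fully home. It is sprung and comes back by itself when let go. A full squeeze moves the pressing place about 6 mm and takes about 6 N there (3 N to start)
- rack: white plastic tube rack, loose on the board: 86 mm deep (x), 128 mm long (y), 48 mm tall, 63 mm with capped tubes; 0.2 to 0.5 kg; friction about 0.3. Its base, 14 mm tall, sticks out at the front (-x, robot's side) as a ledge 22 mm deep all along; back and ends are flat and upright. Origin: centre of its underside. x from ledge to back, y along it to its left end (code label), z up
- rack_center (a point): centre of the tube rack, 24 mm above its underside; axes as rack. Behind the front ledge (top 10 mm lower than this point) a plain upright wall stands 21 mm from here towards -x and rises to 24 mm above this point. A push into the inner corner between ledge and wall presses the rack down and back at once
- rack_back (a point): middle of the rack's back face (it goes against the fence), 43 mm from its centre, 16 mm above its underside; axes as rack
- rack_end (a point): middle of the rack's right end face (it goes against the stop), 64 mm from its centre, 14 mm above its underside; axes as rack
- board: grey laminate board 260 x 400 mm, 12 mm thick, fixed on the bench; its top is 12 mm above the bench. Origin at bench height, 15 mm nearer the fence than the board's centre. Axes as fence
- fence: upright steel strip 4 mm thick, 360 mm long, 32 mm tall, fixed along the far edge of the board. Origin on the board, at the foot of the middle of its working face, which looks towards the robot. x points away from the robot, square through the fence; y along the fence to the left; z up
- fence_face (a point): middle of the fence's working face, 16 mm above the board; axes as fence
- stop: aluminium stop block clamped over the fence near its right end, 30 mm wide along the fence, standing out 48 mm from it, 42 mm tall. It is set at a different place along the fence each time and cannot move. Origin on the fence face, at the board; axes as fence
- stop_face (a point): middle of the stop's working face, which looks left (+y): 14 mm above the board, 24 mm out from the fence; axes as fence
- vial_a: small amber glass vial with a white cap, 26 mm wide, 45 mm tall, standing near the right front corner of the board; a bystander. Origin at the centre of its underside, z up
- vial_b: the same kind of vial, standing near the left front corner of the board; a bystander. Origin at the centre of its underside, z up
- reagent: brown reagent bottle, 68 mm wide, 135 mm tall, standing on the bench behind the fence; a bystander. Origin at the centre of its underside, z up
- beaker: glass beaker, 68 mm wide, 85 mm tall, standing on the bench behind the fence, right of the brown bottle; a bystander. Origin at the centre of its underside, z up
- cap_tray: shallow white tray for pulled caps, 90 x 120 x 22 mm, on the bench right of the board; a bystander. Origin at the centre of its underside, z up
- tip_box: blue pipette-tip box with clear lid, 82 x 122 x 67 mm, on the bench right of the fence; a bystander. Origin at the centre of its underside, z up
- dishes: stack of three clear dishes, 90 mm wide, 42 mm tall, on the bench behind the scanner; a bystander. Origin at the centre of its underside, z up
There are look-alikes about, which are no part of the job. Leave any red or yellow look-alike of the rack alone. What is shaped like the scanner but pink or purple is not meant.

How it is judged:
On the way, in this order (a step that is already met when the one before it is completed fails the run):
1. the trigger is squeezed fully while the rack still waits where it was (value of joint trigger above 0.15 rad and distance of rack_center from where it was at the start of the episode below 0.015 m), for 0.3 s.
2. the trigger has sprung back (value of joint trigger below 0.03 rad), for 0.1 s.
3. the rack lies home: flat on the board, flush with the fence and up against the stop (x of rack_back in the frame of fence_face between -0.004 and 0.004 m and angle between the y axis of rack_center and the y axis of fence_face, either way round below 0.04 rad and y of rack_end in the frame of stop_face between -0.004 and 0.006 m and z of rack_center in the frame of fence_face between 0.004 and 0.011 m and angle between rack_center's own z axis and vertical below 0.04 rad), for 0.1 s.
At the end, for the whole second after the job is handed in: The rack is still and flat on the board, back within 4 mm of the fence and parallel within 0.04 rad, right end within 6 mm of the stop, and is held pressing on the fence with over 3 N and on the board with over 7 N (its own weight of 2 to 4.5 N included); the trigger is released (all of step 3 and contact force between rack and fence above 3 N and contact force between rack and board above 7 N and value of joint trigger below 0.03 rad and linear speed of rack below 0.01 m/s); the arm keeps its last pose, push and grip.
It fails at once if the rack is tipped over (angle between rack_center's own z axis and vertical above 0.4 rad).
It fails at once if a bystander is pushed aside or knocked over (distance of any of vial_a, vial_b, reagent, beaker, cap_tray, tip_box, dishes from where it was at the start of the episode above 0.03 m or angle between any of vial_a, vial_b, reagent, beaker, cap_tray, tip_box, dishes's own z axis and vertical above 0.4 rad).
It also fails if it takes over 72 s, if anything falls off the work surface, if the arm or the gripper's body presses on something with over 40 N, if the wrist force passes 120 N, or if a joint passes its speed limit or range.

## Working session

There is one attempt and no reset: what is moved stays moved. The work goes in short steps, Python scripts to look and compute and a shell command to move; the robot and the scene stay as the last step left them, time stands still between calls to the robot, and variables do not carry over. Pictures are saved under pics/ and viewed, about 8 in all and at most 12, crops included, and the job is handed in when it is done.

```bash
mkdir -p pics; ls
cat > h.py <<'E'
from station import *
import numpy as np, cv2
def grab(name,tag):
    info=camera_info(name); im,d=camera(name)
    np.savez(f'pics/{tag}.npz',im=im,d=d,**{k:np.array(v) for k,v in info.items()})
    cv2.imwrite(f'pics/{tag}.png',im); return load(tag)
def load(tag):
    z=np.load(f'pics/{tag}.npz'); return {k:z[k] for k in z.files}
def slopes(c,uv):
    uv=np.atleast_2d(np.array(uv,float)); x=np.stack([(uv[:,0]-c['cx'])/c['fx'],(uv[:,1]-c['cy'])/c['fy']],1)
    s=x.copy()
    for _ in range(20): s=x/(1+c['k1']*(s**2).sum(1,keepdims=True))
    return s
def plane(c,uv,z):
    s=slopes(c,uv); E=c['extrinsics']; d=np.c_[s,np.ones(len(s))]@E[:3,:3].T; o=E[:3,3]
    return o+d*((z-o[2])/d[:,2])[:,None]
def deproj(c,uv):
    s=slopes(c,uv); E=c['extrinsics']; u=np.atleast_2d(uv).astype(int); z=c['d'][u[:,1],u[:,0]]
    return (np.c_[s,np.ones(len(s))]*z[:,None])@E[:3,:3].T+E[:3,3]
def cloud(c):
    h,w=c['d'].shape; v,u=np.mgrid[:h,:w]; return deproj(c,np.c_[u.ravel(),v.ravel()]).reshape(h,w,3)
def tri(c1,uv1,c2,uv2):
    A=np.zeros((3,3));b=np.zeros(3)
    for c,uv in((c1,uv1),(c2,uv2)):
        s=slopes(c,uv)[0];E=c['extrinsics'];d=E[:3,:3]@np.r_[s,1];d/=np.linalg.norm(d);M=np.eye(3)-np.outer(d,d);A+=M;b+=M@E[:3,3]
    return np.linalg.solve(A,b)
E
python3 - <<'E'
from h import *
o=get_obs(); print(o)
a=grab('scene','scene0'); b=grab('side','side0')
for c in(a,b): print(c['fx'],c['k1'],c['extrinsics'].round(3).tolist())
cv2.imwrite('pics/both.png',np.vstack([cv2.resize(x['im'],(400,300)) for x in(a,b)]))
E
```

```text
pics
{'time_s': 0.0, 'qpos': array([-1.37357697e+00,  3.00484520e-01,  1.52159733e+00, -1.08263315e-05,
        1.32073665e+00, -6.66434930e-02]), 'joint_vel': array([-0.00086118, -0.00186258, -0.0002313 ,  0.00044037, -0.00083537,
       -0.00027395]), 'tau': array([-5.47925611e-04, -5.31816208e+01, -3.52740633e+01,  7.08180713e-02,
        2.44169187e-02, -1.19804149e-04]), 'ee_pos': array([ 0.14336619, -0.5307134 ,  0.2188721 ]), 'eef_rot': array([-1.62888563,  1.56957044,  1.77657256]), 'force': array([-0.64456504, -0.66652165,  0.44266171]), 'moment': array([ 0.0063    , -0.00665739,  0.02993512]), 'grip_width': 0.09397219442225288}
480.90912954471935 -0.017320265176160157 [[0.789, 0.455, -0.413, 1.148], [0.614, -0.568, 0.548, -0.764], [0.015, -0.686, -0.728, 1.16], [0.0, 0.0, 0.0, 1.0]]
392.9185782965466 -0.03558019133941885 [[-0.993, -0.08, 0.089, 0.434], [-0.12, 0.638, -0.761, 0.904], [0.004, -0.766, -0.643, 0.821], [0.0, 0.0, 0.0, 1.0]]
```

View pics/scene0.png

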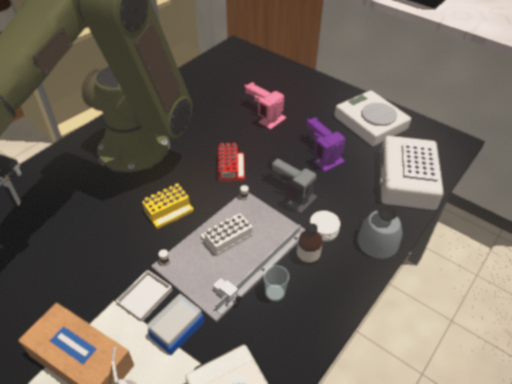

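View pics/side0.png

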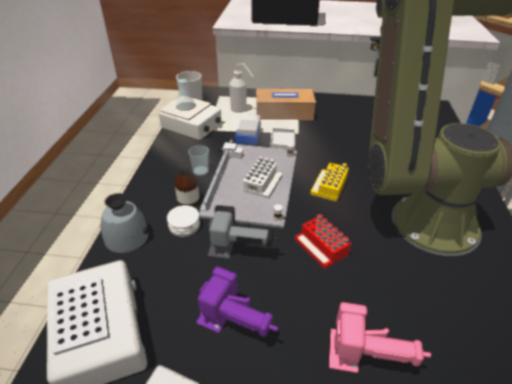

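Scene view: the grey scanner is at (295,182) and the white rack at (228,232), with the stop at (225,288). Vials are at (243,190) and (164,256). In the side view the scanner is at (225,232) and the rack at (262,175). The look-alikes are the pink (265,103) and purple (325,143) scanners and the red (230,162) and yellow (167,205) racks. Only the grey scanner at the board's left end and the white rack on the board fit the description. I'll confirm this in one enlarged crop.

Run:
```python
from h import *
a=load('scene0'); b=load('side0')
A=cv2.resize(a['im'][150:320,145:345],(800,680)[:2],interpolation=cv2.INTER_CUBIC)
A=cv2.resize(a['im'][150:320,145:345],None,fx=2.4,fy=2.4,interpolation=cv2.INTER_CUBIC) # 480x408
B=cv2.resize(b['im'][130:260,175:305],(318,408),interpolation=cv2.INTER_CUBIC)
B=cv2.resize(b['im'][130:260,190:290],(314,408),interpolation=cv2.INTER_CUBIC)
cv2.imwrite('pics/crop0.png',np.hstack([A,B]))
for n,c in(('scene',a),('side',b)):
    P=cloud(c); v=c['d']>0
    hsv=cv2.cvtColor(c['im'],cv2.COLOR_BGR2HSV)
    # board top at z~.012
    m=v&(abs(P[...,2]-.012)<.006)&(hsv[...,2]>70)&(P[...,0]>.3)&(P[...,0]<.8)&(abs(P[...,1])<.45)
    n_,lab,st,ce=cv2.connectedComponentsWithStats(m.astype(np.uint8)); 
    k=1+np.argmax(st[1:,4]); Q=P[lab==k]; r=cv2.minAreaRect(Q[:,:2].astype(np.float32)); print(n,'board',r,Q[:,2].mean(),len(Q)); print(cv2.boxPoints(r).round(3).tolist())
    # everything above z .02 near
    m=v&(P[...,2]>.025)&(P[...,2]<.2)&(P[...,0]>.3)&(P[...,0]<.9)&(abs(P[...,1])<.5)
    n_,lab,st,ce=cv2.connectedComponentsWithStats(m.astype(np.uint8))
    for k in range(1,n_):
        if st[k,4]<25: continue
        Q=P[lab==k]; col=np.median(c['im'][lab==k],0)
        print(n,'px',ce[k].round(),'n',st[k,4],'min',np.percentile(Q,2,0).round(3),'max',np.percentile(Q,98,0).round(3),'bgr',col)
```

```text
scene board ((0.568404495716095, -0.1282876580953598), (0.40664225816726685, 0.2616393268108368), 88.40623474121094) 0.011815153977923005 6874
[[0.4320000112056732, -0.328000009059906], [0.6940000057220459, -0.33500000834465027], [0.7049999833106995, 0.07100000232458115], [0.4429999887943268, 0.07900000363588333]]
scene px [275. 107.] n 311 min [0.301 0.39  0.034] max [0.322 0.48  0.108] bgr [101.  87. 155.]
scene px [326. 141.] n 958 min [0.465 0.328 0.039] max [0.621 0.449 0.109] bgr [112.  57.  99.]
scene px [228. 161.] n 540 min [0.303 0.069 0.028] max [0.396 0.184 0.067] bgr [ 68.   72.  164.5]
scene px [400. 172.] n 1942 min [0.747 0.319 0.03 ] max [0.898 0.497 0.1  ] bgr [191. 199. 210.]
scene px [294. 179.] n 1132 min [0.483 0.113 0.042] max [0.646 0.203 0.109] bgr [72. 74. 76.]
scene px [169. 202.] n 621 min [ 0.301 -0.201  0.026] max [ 0.354 -0.079  0.066] bgr [ 61. 155. 186.]
scene px [244. 191.] n 80 min [0.465 0.037 0.027] max [0.488 0.061 0.061] bgr [143.  151.5 161. ]
scene px [373. 224.] n 699 min [0.84  0.109 0.028] max [0.899 0.193 0.142] bgr [80. 81. 82.]
scene px 
[... 1892 characters left out ...]
.231 0.14 ] bgr [91. 90. 87.]
side px [236. 230.] n 1632 min [0.476 0.126 0.041] max [0.638 0.212 0.107] bgr [91.  91.5 90. ]
side px [278. 211.] n 102 min [0.459 0.044 0.025] max [0.483 0.066 0.058] bgr [142.5 148.5 154.5]
side px [183. 218.] n 614 min [0.701 0.067 0.027] max [0.782 0.15  0.042] bgr [228. 233. 236.]
side px [323. 235.] n 950 min [0.302 0.084 0.027] max [0.394 0.2   0.064] bgr [ 56.  60. 164.]
side px [105. 298.] n 3644 min [0.744 0.339 0.052] max [0.897 0.498 0.098] bgr [220. 222. 226.]
side px [231. 303.] n 2433 min [0.46  0.344 0.048] max [0.614 0.461 0.107] bgr [154.  60. 126.]
side px [341. 332.] n 622 min [0.301 0.399 0.037] max [0.319 0.488 0.108] bgr [138. 113. 212.]
```

View pics/crop0.png

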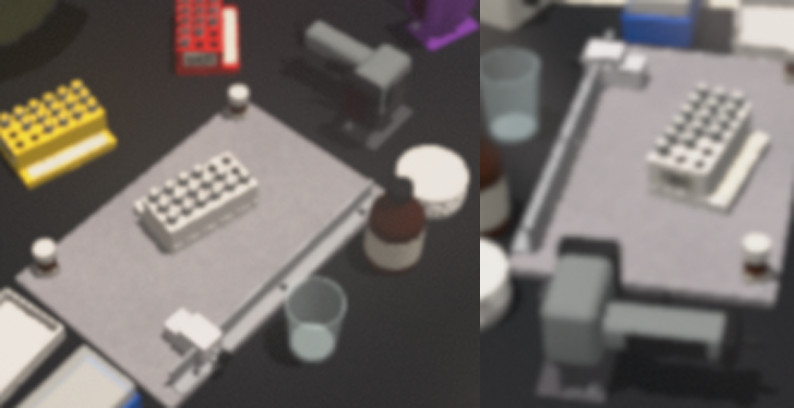

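The crop confirms it: the grey scanner has its grip towards the robot, and the white rack has its ledge on the robot's side. The two red and yellow racks stand off the board. I'll go nearer with the wrist camera.

```bash
cat >> h.py <<'E'
from scipy.spatial.transform import Rotation as Ro
def pose():
    o=get_obs(); return np.array(o['ee_pos']),Ro.from_euler('xyz',o['eef_rot']).as_matrix(),o
def go(target,ydir=None):
    p,R,o=pose(); s=0
    if ydir is not None:
        yd=np.array([ydir[0],ydir[1],0.]); t=R.T@yd; s=np.arctan2(t[2],t[1]); s=(s+np.pi/2)%np.pi-np.pi/2
    print('tcp',p.round(4),'shift mm',((R.T@(np.array(target)-p))*1000).round(1),'spin',round(s,4),'q6',o['qpos'][5].round(3),'F',o['force'].round(2))
E
python3 - <<'E'
from h import *
p,R,o=pose(); print(R.round(3))
c=camera_info('wrist'); E=np.array(c['extrinsics']); print('cam in tool', (R.T@(E[:3,3]-p)).round(3), 'axes',(R.T@E[:3,:3]).round(2).tolist(),c['fx'])
go([.56,.10,.27],[0,1])
E
```

```text
[[-0.     0.261 -0.965]
 [ 0.001 -0.965 -0.261]
 [-1.    -0.001 -0.   ]]
cam in tool [-0.165 -0.001 -0.074] axes [[0.0, -0.26, 0.97], [1.0, 0.0, -0.0], [0.0, 0.97, 0.26]] 341.4465137221939
tcp [ 0.1433 -0.5308  0.219 ] shift mm [ -50.5 -500.4 -566.7] spin 0.2638 q6 -0.067 F [-0.22 -1.2  -0.54]
```

```bash
python3 -m handwheel '[[[-20,-33,-37],0.05,-1],[[-40,-66,-74],0.1,-1],[[-50,-99,-112],0.15,-1],[[-50,-132,-150],0.2,-1],[[-50,-165,-187],0.264,-1]]'; python3 -c "
from h import *
go([.56,.10,.27],[0,1])"
```

```text
time_s: 0.6
ee_pos: [0.2772, -0.3276, 0.2693]
eef_rot: [-1.798, 1.57, 1.341]
force: [1.3, -0.6, -0.6]
grip_width: 0.0939
tcp [ 0.2772 -0.3276  0.2693] shift mm [-4.000e-01 -4.284e+02 -2.816e+02] spin -0.0029 q6 0.619 F [ 1.26 -0.58 -0.55]
```

```bash
python3 -m handwheel '[[[0,-42,-27],0,-1],[[0,-84,-54],0,-1],[[0,-126,-81],0,-1],[[0,-168,-108],0,-1],[[0,-210,-135],0,-1]]'>/dev/null;  python3 -m handwheel '[[[0,-42,-27],0,-1],[[0,-84,-54],0,-1],[[0,-126,-81],0,-1],[[0,-168,-108],0,-1],[[0,-210,-140],0,-1]]'; python3 -c "
from h import *
go([.56,.10,.27],[0,1])
c=grab('wrist','w1')
go([.56,.10,.27],[0,1])"
```

```text
time_s: 1.6
ee_pos: [0.551, 0.0911, 0.2695]
eef_rot: [-1.783, 1.57, 1.356]
force: [0.2, -1.3, -0.2]
grip_width: 0.0943
tcp [0.551  0.0911 0.2695] shift mm [-0.5 -8.9 -9. ] spin -0.0024 q6 1.671 F [ 0.16 -1.27 -0.24]
tcp [0.5536 0.0955 0.2681] shift mm [-1.9 -4.5 -6.4] spin 0.0001 q6 1.675 F [ 2.94  5.11 -0.74]
```

View pics/w1.png

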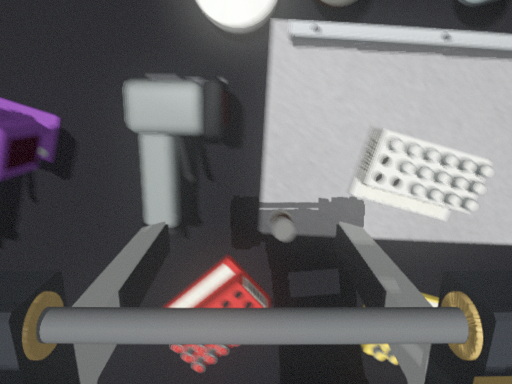

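Wrist view: scanner head at (170,105), its grip at (160,180) with the dark trigger to its right, rack at (430,170), and fence along the top. The arm was still settling when the picture was taken, so I'll take it again at rest and then from a second place.

```bash
python3 -c "
from h import *
grab('wrist','w2');go([.56,.15,.27],[0,1])"; python3 -m handwheel '[[[0,-30,0],0,-1],[[0,-50,0],0,-1],[[0,-50,0],0,-1],[[0,-50,0],0,-1],[[0,-50,0],0,-1]]'
python3 - <<'E'
from h import *
go([.56,.15,.27],[0,1]); grab('wrist','w3'); go([.56,.15,.27],[0,1])
for t in('w2','w3'):
    c=load(t); P=cloud(c); v=c['d']>0
    hsv=cv2.cvtColor(c['im'],cv2.COLOR_BGR2HSV)
    near=v&(P[...,0]>.44)&(P[...,0]<.68)&(P[...,1]>.08)&(P[...,1]<.27)&(hsv[...,1]<90)
    for nm,lo,hi in(('head',.097,.125),('grip',.078,.096)):
        m=near&(P[...,2]>lo)&(P[...,2]<hi); n,lab,st,ce=cv2.connectedComponentsWithStats(m.astype(np.uint8))
        if n<2: print(nm,'none');continue
        k=1+np.argmax(st[1:,4]); Q=P[lab==k]; r=cv2.minAreaRect(Q[:,:2].astype(np.float32))
        print(t,nm,len(Q),'px',ce[k].round(),'z',np.median(Q[:,2]).round(4),'rect',np.round(r[0],4),np.round(r[1],4),round(r[2],2),'x',Q[:,0].min().round(3),Q[:,0].max().round(3))
    # rows across the grip: for given x slice print y extents per z-band
    for x0 in(.50,.52,.54,.555,.57):
        m=v&(abs(P[...,0]-x0)<.004)&(P[...,1]>.1)&(P[...,1]<.22)&(P[...,2]>.045)
        Q=P[m]; 
        hi=Q[Q[:,2]>.078]; lo=Q[Q[:,2]<=.0845]
        f=lambda q:(q[:,1].min().round(4),q[:,1].max().round(4),np.median(q[:,2]).round(4),len(q)) if len(q) else None
        print(t,x0,'top',f(hi),'low',f(lo))
E
```

```text
tcp [0.5519 0.0928 0.2679] shift mm [ -2.1 -57.2  -8.2] spin 0.0011 q6 1.67 F [ 0.61  0.04 -0.  ]
time_s: 2.2
ee_pos: [0.5518, 0.1417, 0.268]
eef_rot: [-0.29, 1.569, 2.852]
force: [0.0, 0.6, 0.1]
grip_width: 0.0942
tcp [0.5518 0.1417 0.268 ] shift mm [-2.1 -8.3 -8.2] spin 0.0002 q6 1.757 F [0.   0.59 0.15]
tcp [0.5519 0.1417 0.268 ] shift mm [-2.  -8.3 -8.1] spin 0.0 q6 1.757 F [ 0.75 -0.08 -0.95]
w2 head 5122 px [184. 112.] z 0.1047 rect [0.6164 0.1631] [0.0945 0.0556] 88.68 x 0.588 0.643
w2 grip 3105 px [166. 185.] z 0.0864 rect [0.536  0.1888] [0.0382 0.114 ] 88.9 x 0.479 0.593
w2 0.5 top (np.float64(0.1733), np.float64(0.2083), np.float64(0.0864), 162) low (np.float64(0.1732), np.float64(0.2083), np.float64(0.0804), 47)
w2 0.52 top (np.float64(0.1729), np.float64(0.2077), np.float64(0.0863), 230) low (np.float64(0.1727), np.float64(0.2077), np.float64(0.0819), 69)
w2 0.54 top (np.float64(0.1445), np.float64(0.2073), np.float64(0.0864), 295) low (np.float64(0.1516), np.float64(0.2073), np.float64(0.0819), 83)
w2 0.555 top (np.float64(0.1426), np.float64(0.2072), np.float64(0.3161)
[... 450 characters left out ...]
loat64(0.2087), np.float64(0.0864), 221) low (np.float64(0.1733), np.float64(0.2087), np.float64(0.0824), 40)
w3 0.52 top (np.float64(0.1729), np.float64(0.2084), np.float64(0.0864), 244) low (np.float64(0.1729), np.float64(0.2084), np.float64(0.0825), 52)
w3 0.54 top (np.float64(0.1521), np.float64(0.2084), np.float64(0.0877), 474) low (np.float64(0.1521), np.float64(0.2084), np.float64(0.0825), 72)
w3 0.555 top (np.float64(0.1552), np.float64(0.2076), np.float64(0.3175), 2162) low (np.float64(0.1552), np.float64(0.2076), np.float64(0.0818), 120)
w3 0.57 top (np.float64(0.1001), np.float64(0.207), np.float64(0.3687), 2385) low (np.float64(0.1576), np.float64(0.207), np.float64(0.0815), 122)
```

Two wrist views agree: grip top z = 0.0865 (text 0.087), grip y 0.173–0.2077 (34.5 mm thick, text 34), head starts at x = 0.588, trigger outer face at y = 0.155 and top 0.082. That puts grip_mid at about (0.553, 0.190, 0.072). The jaw centre for the squeezed state is y ≈ 0.1855.

```bash
python3 -c "
from h import *
go([.553,.1855,.12],[.024,1]); go([.553,.1855,.067],[.024,1])"
```

```text
tcp [0.5519 0.1417 0.268 ] shift mm [148.  -43.7  -1.4] spin 0.024 q6 1.757 F [ 0.75 -0.08 -0.95]
tcp [0.5519 0.1417 0.268 ] shift mm [201.  -43.7  -1.5] spin 0.024 q6 1.757 F [ 0.75 -0.08 -0.95]
```

```bash
python3 -m handwheel '[[[25,-36,-1],0.024,-1],[[60,-44,-1.5],0.024,-1],[[100,-44,-1.5],0.024,-1],[[130,-44,-1.5],0.024,-1],[[148,-44,-1.5],0.024,-1]]' 20
python3 - <<'E'
from h import *
go([.553,.1855,.067],[.024,1])
c=grab('wrist','w4'); P=cloud(c); v=c['d']>0
go([.553,.1855,.067],[.024,1])
cv2.imwrite('pics/w4.png',cv2.resize(c['im'],None,fx=1.2,fy=1.2))
for x0 in(.54,.553,.565,.575):
    m=v&(abs(P[...,0]-x0)<.003)&(P[...,1]>.13)&(P[...,1]<.225)
    for lo,hi in((.083,.09),(.06,.083)):
        q=P[m&(P[...,2]>lo)&(P[...,2]<hi)]
        print(x0,lo,len(q),q[:,1].min().round(4) if len(q) else '',q[:,1].max().round(4) if len(q) else '')
E
```

```text
time_s: 2.75
ee_pos: [0.5523, 0.1847, 0.1176]
eef_rot: [0.052, 1.566, -3.114]
force: [-0.1, -0.1, -0.1]
grip_width: 0.0938
tcp [0.5523 0.1847 0.1176] shift mm [50.6 -0.8 -0.9] spin -0.0009 q6 1.855 F [-0.15 -0.12 -0.13]
tcp [0.5516 0.1845 0.1155] shift mm [48.5 -1.1 -1.8] spin -0.001 q6 1.855 F [-0.95 -0.5  -2.46]
0.54 0.083 447 0.1543 0.2077
0.54 0.06 79 0.1522 0.2081
0.553 0.083 472 0.1737 0.2072
0.553 0.06 183 0.1547 0.208
0.565 0.083 500 0.1632 0.2072
0.565 0.06 187 0.1568 0.2073
0.575 0.083 503 0.162 0.2056
0.575 0.06 184 0.1591 0.2071
```

View pics/w4.png

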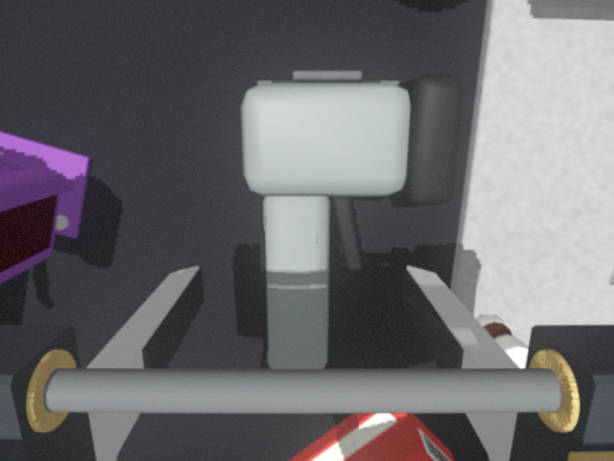

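The grip (297,235) and slanted trigger (348,235) lie centred between the open fingertips (190,270 and 418,270). Next I'll descend and squeeze.

```bash
python3 -m handwheel '[[[20,-0.5,-1],0,-1],[[40,-1,-1.5],0,-1],[[48,-1,-1.5],0,-1],[[48,-1,-1.5],0,-1],[[48,-1,-1.5],0,-1]]' 20; python3 -c "
from h import *
go([.553,.1855,.067],[.024,1])"; python3 -m handwheel '[[[0,0,0],0,0],[[0,0,0],0,0.3],[[0,0,0],0,0.6],[[0,0,0],0,1],[[0,0,0],0,1]]' 20
```

```text
time_s: 3.3
ee_pos: [0.5533, 0.1853, 0.0687]
eef_rot: [0.098, 1.565, -3.068]
force: [-0.6, 0.4, 0.3]
grip_width: 0.094
tcp [0.5533 0.1853 0.0687] shift mm [ 1.7 -0.2  0.3] spin -0.0013 q6 1.855 F [-0.62  0.41  0.3 ]
time_s: 3.8
ee_pos: [0.5529, 0.1849, 0.0686]
eef_rot: [0.205, 1.564, -2.962]
force: [-2.9, -3.8, 1.3]
grip_width: 0.0576
```

```bash
python3 -m handwheel '[[[0,0,0],0,1],[[0,0,0],0,1],[[0,0,0],0,1],[[0,0,0],0,1],[[0,0,0],0,1]]' 20;python3 -m handwheel '[[[0,0,0],0,1],[[0,0,0],0,1],[[0,0,0],0,1],[[0,0,0],0,1],[[0,0,0],0,1]]' 20
```

```text
time_s: 4.3
ee_pos: [0.5523, 0.1833, 0.0682]
eef_rot: [0.436, 1.561, -2.731]
force: [-4.9, -13.2, 2.0]
grip_width: 0.0431
time_s: 4.8
ee_pos: [0.5523, 0.1832, 0.0682]
eef_rot: [0.453, 1.56, -2.714]
force: [-1.7, -3.3, 1.8]
grip_width: 0.043
```

The opening is 43 mm (44 expected when fully squeezed), held for over 0.5 s. Now I'll release and rise.

```bash
python3 -m handwheel '[[[0,0,0],0,1],[[0,0,0],0,-1],[[0,0,0],0,-1],[[0,0,0],0,-1],[[0,0,0],0,-1]]' 20;python3 -m handwheel '[[[0,0,0],0,-1],[[0,0,0],0,-1],[[0,0,0],0,-1],[[0,0,0],0,-1],[[0,0,0],0,-1]]'; python3 -m handwheel '[[[-40,0,0],0,-1],[[-80,0,0],0,-1],[[-120,0,0],0,-1],[[-150,0,0],0,-1],[[-180,0,0],0,-1]]'
python3 - <<'E'
from h import *
c=grab('wrist','w5'); P=cloud(c); v=c['d']>0
for x0 in(.545,.553,.565):
    m=v&(abs(P[...,0]-x0)<.003)&(P[...,1]>.13)&(P[...,1]<.225)
    q=P[m&(P[...,2]>.07)&(P[...,2]<.0825)]; print(x0,len(q),q[:,1].min().round(4),q[:,1].max().round(4))
go([.53,-.14,.25],[.03,1])
E
```

```text
time_s: 5.3
ee_pos: [0.5522, 0.1835, 0.0681]
eef_rot: [0.403, 1.56, -2.764]
force: [0.4, 0.4, -0.2]
grip_width: 0.0717
time_s: 5.8
ee_pos: [0.5522, 0.1835, 0.0681]
eef_rot: [0.394, 1.56, -2.773]
force: [0.1, 0.4, -0.6]
grip_width: 0.0939
time_s: 6.3
ee_pos: [0.5538, 0.1842, 0.2499]
eef_rot: [0.403, 1.561, -2.764]
force: [1.0, 0.3, -0.4]
grip_width: 0.0937
0.545 57 0.1523 0.2055
0.553 56 0.1553 0.2064
0.565 57 0.1572 0.208
tcp [0.555  0.1845 0.255 ] shift mm [  5.7 325.   16.8] spin 0.0045 q6 1.855 F [0.74 0.62 4.36]
```

The trigger is back at rest (face at y = 0.155, as before). Now the rack: view it from above.

```bash
python3 -m handwheel '[[[0,50,0],0,-1],[[0,100,0],0,-1],[[0,150,5],0,-1],[[0,200,5],0,-1],[[0,250,10],0,-1]]'>/dev/null; python3 -m handwheel '[[[0,40,0],0,-1],[[0,80,5],0,-1],[[0,80,5],0,-1],[[0,80,5],0,-1],[[0,80,5],0,-1]]'
python3 - <<'E'
from h import *
c=grab('wrist','w6'); P=cloud(c); v=c['d']>0; np.save('pics/P6.npy',P)
go([.53,-.14,.25],[.03,1])
hsv=cv2.cvtColor(c['im'],cv2.COLOR_BGR2HSV)
def rect(m,nm):
    n,lab,st,ce=cv2.connectedComponentsWithStats(m.astype(np.uint8)); k=1+np.argmax(st[1:,4]); Q=P[lab==k]
    r=cv2.minAreaRect(Q[:,:2].astype(np.float32)); print(nm,len(Q),'px',ce[k].round(),'z',np.median(Q[:,2]).round(4),'c',np.round(r[0],4),'size',np.round(r[1],4),'ang',round(r[2],2)); print('  ',cv2.boxPoints(r).round(4).tolist()); return Q
reg=v&(P[...,0]>.45)&(P[...,0]<.65)&(abs(P[...,1]+.12)<.12)
rect(reg&(P[...,2]>.054)&(P[...,2]<.085),'racktop')
rect(reg&(P[...,2]>.021)&(P[...,2]<.085),'rackall')
rect(reg&(P[...,2]>.021)&(P[...,2]<.032)&(hsv[...,2]>150),'ledge')
F=v&(P[...,2]>.037)&(P[...,2]<.05)&(P[...,0]>.66)&(P[...,0]<.74)
Q=rect(F,'fencetop')
S=v&(P[...,2]>.0505)&(P[...,2]<.062)&(P[...,0]>.6)&(P[...,0]<.74)&(P[...,1]<-.15)
rect(S,'stop')
B=v&(abs(P[...,2]-.012)<.004); print('board z',np.median(P[B][:,2]))
E
```

```text
time_s: 7.35
ee_pos: [0.5315, -0.1454, 0.2556]
eef_rot: [0.661, 1.568, -2.505]
force: [-1.0, -0.8, -0.7]
grip_width: 0.0939
tcp [ 0.5316 -0.1452  0.2556] shift mm [ 5.6 -5.2  1.7] spin 0.006 q6 1.263 F [-0.49  0.68 -0.48]
racktop 7069 px [218. 159.] z 0.0606 c [ 0.5448 -0.1092] size [0.1273 0.0644] ang 74.28
   [[0.4964999854564667, -0.16179999709129333], [0.5584999918937683, -0.17919999361038208], [0.5929999947547913, -0.056699998676776886], [0.531000018119812, -0.03920000046491623]]
rackall 8458 px [217. 162.] z 0.0602 c [ 0.5342 -0.1063] size [0.1274 0.0863] ang 74.24
   [[0.47540000081062317, -0.1559000015258789], [0.5583999752998352, -0.179299995303154], [0.5929999947547913, -0.056699998676776886], [0.5099999904632568, -0.03319999948143959]]
ledge 733 px [196. 189.] z 0.0265 c [ 0.5023 -0.0847] size [0.1025 0.0131] ang 74.49
   [[0.4823000133037567, -0.13230000436306], [0.4948999881744385, -0.13580000400543213], [0.5223000049591064, -0.03700000047683716], [0.5097000002861023, -0.03350000083446503]]
fencetop 1690 px [211.  22.] z 0.0435 c [ 0.6775 -0.0989] size [0.2912 0.0313] ang 89.26
   [[0.6600000262260437, -0.2442999929189682], [0.6912999749183655, -0.24469999969005585], [0.6951000094413757, 0.04639999940991402], [0.6638000011444092, 0.04690000042319298]]
stop 1285 px [361.  30.] z 0.0537 c [ 0.6705 -0.2572] size [0.0298 0.04  ] ang 87.26
   [[0.6496999859809875, -0.2711000144481659], [0.6897000074386597, -0.27309998869895935], [0.6912000179290771, -0.24330000579357147], [0.651199996471405, -0.24130000174045563]]
board z 0.012011745750625497
```

View pics/w6.png

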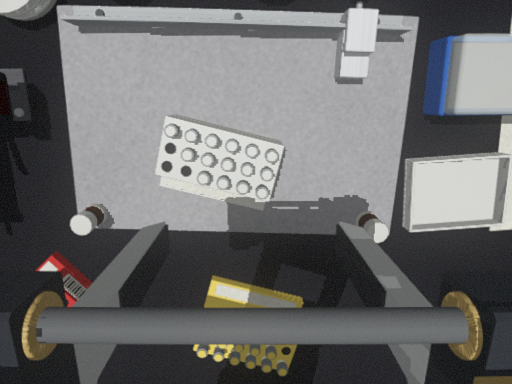

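The wrist view shows the rack at (220,160), the stop at (358,40), the fence along the top (y≈18) and the vials at (88,218) and (375,230). The rack plan comes out 127.4 × 86.3 mm with centre (0.534, −0.106) and yaw −15.8°. Next I'll fit the fence face line and the stop face.

Run:
```python
from h import *
c=load('w6'); P=np.load('pics/P6.npy'); v=c['d']>0
xs=[]
for y0 in np.arange(-.21,.03,.02):
    m=v&(abs(P[...,1]-y0)<.01)&(P[...,2]>.02)&(P[...,2]<.04)&(P[...,0]>.66)&(P[...,0]<.72)
    t=v&(abs(P[...,1]-y0)<.01)&(P[...,2]>.0415)&(P[...,2]<.047)&(P[...,0]>.675)&(P[...,0]<.72)
    xs.append((y0,np.median(P[m][:,0]) if m.sum()>3 else np.nan,P[t][:,0].min() if t.sum()>3 else np.nan,P[t][:,0].max() if t.sum()>3 else np.nan,m.sum(),t.sum()))
xs=np.array(xs); print(xs.round(4))
for k in(1,2):
    g=np.isfinite(xs[:,k]); 
    if g.sum()>2: p=np.polyfit(xs[g,0],xs[g,k],1); print('x=%.4f+%.4f*y'%(p[1],p[0]), (np.polyval(p,xs[g,0])-xs[g,k]).round(4))
# board edges: board region contour
B=v&(abs(P[...,2]-.012)<.004)&(cv2.cvtColor(c['im'],cv2.COLOR_BGR2GRAY)>75)
Q=P[B]; r=[(x0,Q[abs(Q[:,0]-x0)<.004][:,1].max(),Q[abs(Q[:,0]-x0)<.004][:,1].min()) for x0 in(.5,.54,.58,.62,.66)]; print(np.round(r,4))
m=v&(P[...,2]>.045)&(P[...,2]<.058)&(P[...,0]>.63)&(P[...,1]<-.2)&(P[...,1]>-.3)
for x0 in(.645,.65,.655,.66,.67,.68,.69):
    q=P[m&(abs(P[...,0]-x0)<.003)]; print(x0,len(q),q[:,1].max().round(4) if len(q) else '', q[:,1].min().round(4) if len(q) else '')
```

```text
[[-2.100e-01  6.773e-01  6.770e-01  6.814e-01  7.600e+01  9.700e+01]
 [-1.900e-01  6.784e-01  6.778e-01  6.828e-01  7.800e+01  9.200e+01]
 [-1.700e-01  6.794e-01  6.789e-01  6.832e-01  7.600e+01  8.700e+01]
 [-1.500e-01  6.805e-01  6.800e-01  6.847e-01  7.500e+01  9.600e+01]
 [-1.300e-01  6.816e-01  6.811e-01  6.861e-01  7.500e+01  8.900e+01]
 [-1.100e-01  6.826e-01  6.822e-01  6.866e-01  7.700e+01  9.100e+01]
 [-9.000e-02  6.838e-01  6.831e-01  6.880e-01  7.900e+01  9.300e+01]
 [-7.000e-02  6.850e-01  6.845e-01  6.897e-01  7.700e+01  8.900e+01]
 [-5.000e-02  6.862e-01  6.857e-01  6.902e-01  7.300e+01  9.400e+01]
 [-3.000e-02  6.875e-01  6.867e-01  6.917e-01  7.900e+01  8.700e+01]
 [-1.000e-02  6.885e-01  6.875e-01  6.926e-01  6.500e+01  8.500e+01]
 [ 1.000e-02  6.889e-01  6.884e-01  6.931e-01  7.600e+01  9.800e+01]]
x=0.6888+0.0550*y [-0.0001 -0.0001  0.0001  0.0001  0.0001  0.0001  0.     -0.0001 -0.0001
 -0.0003 -0.0002  0.0004]
x=0.6881+0.0536*y [-0.0002  0.0001  0.0001  0.0001  0.0001 -0.      0.0002 -0.0002 -0.0003
 -0.0002  0.0001  0.0003]
[[ 0.5     0.0754 -0.4555]
 [ 0.54    0.0741 -0.4549]
 [ 0.58    0.0722 -0.3277]
 [ 0.62    0.0709 -0.3287]
 [ 0.66    0.0681 -0.3317]]
0.645 0  
0.65 104 -0.2417 -0.2712
0.655 200 -0.2416 -0.271
0.66 192 -0.2417 -0.2708
0.67 206 -0.2423 -0.272
0.68 219 -0.2001 -0.2724
0.69 119 -0.2435 -0.273
```

Fence face: x = 0.6885 + 0.055·y (yaw −0.055 rad). The stop face is at y ≈ −0.242. Rack target: +105 mm along the fence normal, −64 mm along the fence, turn +0.22 rad. Plan: push squarely with both open fingertips over the ledge against the wall, turning as it goes. Then push the left end to the stop with closed fingers, then the final slanting hold.

```bash
python3 -c "
from h import *
go([.5024,-.0973,.10],[.2716,.9624]); go([.5024,-.0973,.044],[.2716,.9624])"
```

```text
tcp [ 0.5316 -0.1452  0.2556] shift mm [155.6 -47.5  30. ] spin 0.2511 q6 1.263 F [-0.49  0.68 -0.48]
tcp [ 0.5316 -0.1452  0.2556] shift mm [211.6 -47.6  29.9] spin 0.2511 q6 1.263 F [-0.49  0.68 -0.48]
```

```bash
python3 -m handwheel '[[[30,-25,16],0.1,-1],[[70,-47,30],0.2,-1],[[110,-47.5,30],0.251,-1],[[145,-47.5,30],0.251,-1],[[155,-47.5,30],0.251,-1]]'; python3 -c "
from h import *
pose();go([.5024,-.0973,.044],[.2716,.9624])"
```

```text
time_s: 7.9
ee_pos: [0.501, -0.0957, 0.0977]
eef_rot: [0.356, 1.564, -3.059]
force: [0.2, 0.3, 0.6]
grip_width: 0.0942
tcp [ 0.501  -0.0957  0.0977] shift mm [53.7  1.  -2.1] spin 0.002 q6 1.586 F [0.15 0.28 0.55]
```

```bash
python3 -m handwheel '[[[20,1,-1],0,-1],[[40,1,-1],0,-1],[[52,1,-1],0,-1],[[53,1,-1],0,-1],[[53,1,-1],0,-1]]'
python3 - <<'E'
from h import *
go([.5024,-.0973,.044],[.2716,.9624])
c=grab('wrist','w7'); 
n=np.array([.9985,-.055,0]); p,R,o=pose(); print('n in tool',(R.T@n).round(3)); 
# wall along rack_x final TCP: rack back at fence => TCP = fence - (86-22+8)mm
t=np.array([.6885+.055*-.11,-.11,.044])-n*.072; print(t); go(t,[.055,.9985])
E
```

```text
time_s: 8.4
ee_pos: [0.5019, -0.097, 0.0456]
eef_rot: [0.409, 1.565, -3.005]
force: [-0.3, -0.1, 0.3]
grip_width: 0.0943
tcp [ 0.5019 -0.097   0.0456] shift mm [ 1.6  0.2 -0.6] spin 0.0024 q6 1.584 F [-0.34 -0.12  0.35]
n in tool [-0.005 -0.216 -0.976]
[ 0.610558 -0.10604   0.044   ]
tcp [ 0.502  -0.0971  0.0458] shift mm [   1.2  -20.6 -107. ] spin -0.2177 q6 1.584 F [ 0.18  0.16 -1.14]
```

View pics/w7.png

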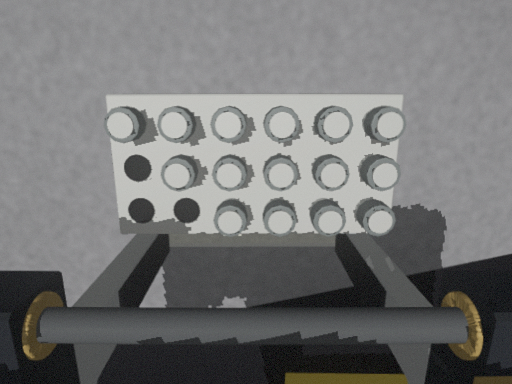

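The two fingertips stand over the ledge, just in front of the wall (y≈238) and centred on the rack. Pushing.

```bash
python3 -m handwheel '[[[0,-2,-10],-0.01,-1],[[0,-5,-22],-0.035,-1],[[0,-7,-34],-0.06,-1],[[0,-9,-46],-0.09,-1],[[0,-12,-58],-0.12,-1]]'
python3 - <<'E'
from h import *
n=np.array([.9985,-.055,0])
t=np.array([.6885+.055*-.11,-.11,.044])-n*.072; go(t,[.055,.9985]); go(t-n*.005,[.055,.9985])
E
```

```text
time_s: 8.95
ee_pos: [0.5625, -0.1014, 0.0464]
eef_rot: [0.452, 1.566, -2.841]
force: [-1.2, -0.3, 0.8]
grip_width: 0.0943
tcp [ 0.5625 -0.1014  0.0464] shift mm [  2.2  -2.6 -48.3] spin -0.0961 q6 1.482 F [-1.22 -0.28  0.82]
tcp [ 0.5625 -0.1014  0.0464] shift mm [  2.2  -2.1 -43.3] spin -0.0961 q6 1.482 F [-1.22 -0.28  0.82]
```

```bash
python3 -m handwheel '[[[1,-1,-9],-0.03,-1],[[2,-1,-18],-0.06,-1],[[2,-2,-27],-0.096,-1],[[2,-2,-35],-0.096,-1],[[2,-2,-43],-0.096,-1]]'
python3 - <<'E'
from h import *
n=np.array([.9985,-.055,0])
t=np.array([.6885+.055*-.11,-.11,.044])-n*.072; go(t,[.055,.9985])
E
```

```text
time_s: 9.45
ee_pos: [0.606, -0.106, 0.0445]
eef_rot: [0.386, 1.567, -2.811]
force: [-1.4, 0.6, 0.2]
grip_width: 0.0942
tcp [ 0.606  -0.106   0.0445] shift mm [ 0.4 -0.2 -4.6] spin -0.0008 q6 1.396 F [-1.45  0.62  0.21]
```

```bash
python3 -m handwheel '[[[0,0,-2],0,-1],[[0,0,-4],0,-1],[[0,0,-5],0,-1],[[0,0,-5.5],0,-1],[[0,0,-5.5],0,-1]]'; python3 -m handwheel '[[[0,0,4],0,-1],[[0,0,8],0,-1],[[-20,0,8],0,-1],[[-60,0,8],0,-1],[[-100,0,8],0,-1]]'
python3 - <<'E'
from h import *
get_obs(); c=grab('wrist','w8'); P=cloud(c); v=c['d']>0
reg=v&(P[...,0]>.5)&(P[...,0]<.70)&(P[...,1]>-.23)&(P[...,1]<.03)&(P[...,2]>.056)&(P[...,2]<.063)
n,lab,st,ce=cv2.connectedComponentsWithStats(reg.astype(np.uint8)); k=1+np.argmax(st[1:,4]); Q=P[lab==k]
r=cv2.minAreaRect(Q[:,:2].astype(np.float32)); print(np.round(r[0],4),np.round(r[1],4),r[2],np.median(Q[:,2])); print(cv2.boxPoints(r).round(4).tolist())
go([.6,-.1,.1],[.055,1])
E
```

```text
time_s: 9.95
ee_pos: [0.6101, -0.1063, 0.0443]
eef_rot: [0.209, 1.563, -2.989]
force: [-11.3, -0.9, 5.0]
grip_width: 0.0939
time_s: 10.45
ee_pos: [0.6024, -0.1056, 0.1453]
eef_rot: [0.155, 1.562, -3.043]
force: [0.1, 0.8, -0.3]
grip_width: 0.0936
[ 0.6508 -0.1106] [0.1279 0.0641] 86.81143188476562 0.059951351485886845
[[0.6151999831199646, -0.17270000278949738], [0.6791999936103821, -0.17630000412464142], [0.6862999796867371, -0.04859999939799309], [0.6223000288009644, -0.04500000178813934]]
tcp [ 0.605  -0.1062  0.153 ] shift mm [52.9 -6.   5.4] spin -0.0007 q6 1.395 F [ 0.72 -0.23  5.91]
```

The rack is flush with the fence (back edge on the fence line within 0.5 mm, yaw −3.19° against −3.15°), and 66 mm from the stop. Next: closed fingers at its left end.

```bash
python3 -m handwheel '[[[0,-40,-20],0,1],[[0,-80,-43],0,1],[[0,-80,-43],0,1],[[0,-80,-43],0,1],[[0,-80,-43],0,1]]' 20
python3 - <<'E'
from h import *
go([.653,-.021,.10],[.055,.9985]);go([.653,-.021,.038],[.055,.9985])
E
```

```text
time_s: 11.0
ee_pos: [0.6519, -0.0294, 0.1526]
eef_rot: [1.978, 1.567, -1.22]
force: [0.2, 0.0, 0.8]
grip_width: 0.0574
tcp [ 0.6519 -0.0294  0.1526] shift mm [52.6 -8.6 -0.5] spin -0.0012 q6 1.528 F [0.23 0.01 0.79]
tcp [ 0.6519 -0.0294  0.1526] shift mm [114.6  -8.8  -0.4] spin -0.0012 q6 1.528 F [0.23 0.01 0.79]
```

```bash
python3 -m handwheel '[[[0,-9,0],0,1],[[10,-9,0],0,1],[[25,-9,0],0,1],[[40,-9,0],0,1],[[50,-9,0],0,1]]' 20; python3 -m handwheel '[[[0,0,0],0,1],[[0,0,0],0,1],[[20,0,0],0,1],[[45,0,0],0,1],[[62,0,0],0,1]]'; python3 -m handwheel '[[[0,0,0],0,1],[[0,5,0],0,1],[[0,8,0],0,1],[[0,9,0],0,1],[[0,10,0],0,1]]'
python3 - <<'E'
from h import *
p,R,o=pose(); f=np.array([.055,.9985,0]); print('f in tool',(R.T@f).round(3))
go([.653,-.021,.038],[.055,.9985]); grab('wrist','w9')
E
```

```text
time_s: 11.5
ee_pos: [0.6517, -0.0208, 0.1]
eef_rot: [1.234, 1.567, -1.964]
force: [0.5, -0.4, 0.2]
grip_width: 0.0175
time_s: 12.0
ee_pos: [0.6515, -0.021, 0.0372]
eef_rot: [1.191, 1.567, -2.007]
force: [0.9, -0.2, -0.4]
grip_width: 0.0008
time_s: 12.5
ee_pos: [0.6513, -0.0313, 0.038]
eef_rot: [1.548, 1.568, -1.651]
force: [0.2, 0.3, -0.6]
grip_width: 0.0009
f in tool [-0.003 -1.     0.002]
tcp [ 0.6513 -0.0313  0.038 ] shift mm [ -0.  -10.3  -1.1] spin -0.0018 q6 1.526 F [ 0.2   0.28 -0.6 ]
```

View pics/w9.png

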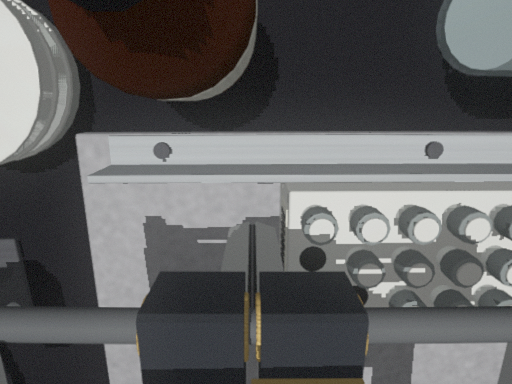

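The closed fingers stand beside the rack's left end (285,250), between the fence and the ledge side. Pushing along the fence.

```bash
python3 -m handwheel '[[[0,8,0],0,1],[[0,20,0],0,1],[[0,33,0],0,1],[[0,46,0],0,1],[[0,58,0],0,1]]'; python3 -m handwheel '[[[0,3,0],0,1],[[0,6,0],0,1],[[0,9,0],0,1],[[0,10.5,0],0,1],[[0,12,0],0,1]]'
```

```text
time_s: 13.05
ee_pos: [0.6478, -0.0908, 0.038]
eef_rot: [1.448, 1.568, -1.751]
force: [0.4, 1.3, -0.0]
grip_width: 0.0006
time_s: 13.55
ee_pos: [0.6469, -0.1014, 0.038]
eef_rot: [0.836, 1.569, -2.362]
force: [-2.1, 16.2, 3.2]
grip_width: 0.0001
```

It met the stop at the predicted place (16 N at y = −0.101). Next I'll back off, rise, open and check.

```bash
python3 -m handwheel '[[[0,-6,0],0,1],[[0,-12,0],0,1],[[-40,-12,0],0,1],[[-85,-12,0],0,-1],[[-125,-12,10],0,-1]]' ; python3 -m handwheel '[[[0,30,20],0,-1],[[0,60,40],0,-1],[[0,80,50],0,-1],[[0,80,50],0,-1],[[0,80,50],0,-1]]';  python3 - <<'E'
from h import *
go([.6,-.17,.1],[.055,.9985])
c=grab('wrist','w10'); P=cloud(c); v=c['d']>0
reg=v&(P[...,0]>.5)&(P[...,0]<.70)&(P[...,1]>-.30)&(P[...,1]<-.03)&(P[...,2]>.0575)&(P[...,2]<.063)
n,lab,st,ce=cv2.connectedComponentsWithStats(reg.astype(np.uint8)); k=1+np.argmax(st[1:,4]); Q=P[lab==k]
r=cv2.minAreaRect(Q[:,:2].astype(np.float32)); print(np.round(r[0],4),np.round(r[1],4),r[2],np.median(Q[:,2])); b=cv2.boxPoints(r); print(b.round(4).tolist()); print('gap to fence',(.6885+.055*b[:,1]-b[:,0]).round(4))
m=v&(P[...,2]>.045)&(P[...,2]<.0565)&(P[...,0]>.63)&(P[...,1]<-.2)&(P[...,1]>-.3)
for x0 in(.65,.66,.67): q=P[m&(abs(P[...,0]-x0)<.003)]; print('stop',x0,len(q),q[:,1].max().round(4) if len(q) else '')
E
```

```text
time_s: 14.05
ee_pos: [0.6382, -0.0882, 0.1649]
eef_rot: [1.401, 1.569, -1.797]
force: [-1.1, 0.3, 0.5]
grip_width: 0.0132
time_s: 14.55
ee_pos: [0.584, -0.165, 0.1652]
eef_rot: [1.559, 1.569, -1.64]
force: [-0.4, -0.5, 0.4]
grip_width: 0.053
tcp [ 0.584  -0.165   0.1652] shift mm [ 65.2   4.  -16.3] spin -0.0019 q6 1.293 F [-0.44 -0.49  0.37]
[ 0.6468 -0.1767] [0.1285 0.0633] 86.74699401855469 0.05992560799487656
[[0.6115000247955322, -0.23909999430179596], [0.6747999787330627, -0.24269999563694], [0.6820999979972839, -0.1143999993801117], [0.6187999844551086, -0.11079999804496765]]
gap to fence [0.0638 0.0004 0.0001 0.0636]
stop 0.65 78 -0.2429
stop 0.66 288 -0.2429
stop 0.67 296 -0.2436
```

View pics/w10.png

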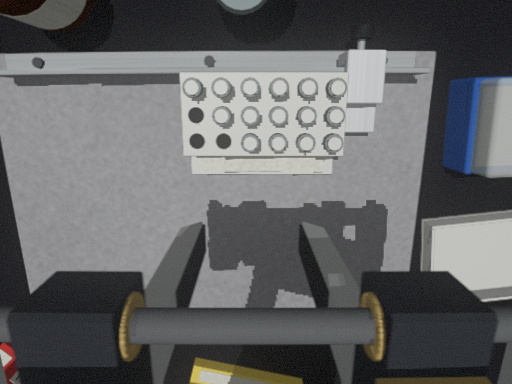

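The rack is home: gap to fence 0.1–0.4 mm, right end (346,100) against the stop face at y = −0.243, yaw −3.25°. Now I'll go into the inner corner for the hold.

```bash
python3 -m handwheel '[[[0,5,-8],0,-1],[[0,10,-16],0,-1],[[20,10,-16],0,-1],[[45,10,-16],0,-1],[[65,10,-16],0,-1]]' 20;  python3 - <<'E'
from h import *
go([.6010,-.1744,.043],[.055,.9985])
E
```

```text
time_s: 15.1
ee_pos: [0.6002, -0.1754, 0.0985]
eef_rot: [1.073, 1.569, -2.124]
force: [0.1, -0.1, 1.1]
grip_width: 0.0934
tcp [ 0.6002 -0.1754  0.0985] shift mm [55.5 -1.1 -0.8] spin -0.0004 q6 1.285 F [ 0.08 -0.11  1.08]
```

```bash
python3 -m handwheel '[[[20,-1,-0.5],0,-1],[[40,-1,-0.5],0,-1],[[52,-1,-0.5],0,-1],[[55.5,-1,-0.5],0,-1],[[55.5,-1,-0.5],0,-1]]'; python3 -m handwheel '[[[0,0,-1],0,-1],[[0,0,-2],0,-1],[[0.5,0,-3],0,-1],[[1,0,-4],0,-1],[[1,0,-4.5],0,-1]]';  python3 - <<'E'
from h import *
go([.6066,-.1747,.040],[.055,.9985])
E
```

```text
time_s: 15.6
ee_pos: [0.601, -0.1745, 0.0429]
eef_rot: [0.975, 1.569, -2.222]
force: [0.0, -0.1, 0.8]
grip_width: 0.094
time_s: 16.1
ee_pos: [0.6056, -0.1748, 0.042]
eef_rot: [1.043, 1.569, -2.154]
force: [0.1, -0.9, -0.1]
grip_width: 0.0942
tcp [ 0.6056 -0.1748  0.042 ] shift mm [ 2.  -0.1 -1. ] spin -0.0003 q6 1.289 F [ 0.06 -0.87 -0.07]
```

```bash
python3 -m handwheel '[[[0.7,0,-0.5],0,-1],[[1.4,0,-1],0,-1],[[2,0,-1.5],0,-1],[[2.5,0,-1.8],0,-1],[[2.5,0,-1.8],0,-1]]'; python3 -m station 2>/dev/null; python3 -c "
from h import *
go([.6066,-.1747,.040],[.055,.9985])"
```

```text
time_s: 16.6
ee_pos: [0.6065, -0.1749, 0.0403]
eef_rot: [0.423, 1.567, -2.773]
force: [-13.6, 0.1, 13.8]
grip_width: 0.0942
tcp [ 0.6065 -0.1749  0.0403] shift mm [ 0.3 -0.2 -0. ] spin 0.0002 q6 1.289 F [-13.65   0.13  13.82]
```

```bash
python3 -m handwheel '[[[0.7,0,-0.8],0,-1],[[0.7,0,-0.8],0,-1],[[0.7,0,-0.8],0,-1],[[0.7,0,-0.8],0,-1],[[0.7,0,-0.8],0,-1]]'
python3 - <<'E'
from h import *
go([.6066,-.1747,.040],[.055,.9985])
c=grab('wrist','w11'); P=cloud(c); v=c['d']>0
for _ in range(3):
    b=grab('side','s11'); p,R,o=pose(); print(o['force'].round(2),p.round(4))
reg=v&(P[...,0]>.5)&(P[...,0]<.70)&(P[...,1]>-.30)&(P[...,1]<-.03)&(P[...,2]>.0575)&(P[...,2]<.063)
n,lab,st,ce=cv2.connectedComponentsWithStats(reg.astype(np.uint8)); k=1+np.argmax(st[1:,4]); Q=P[lab==k]
r=cv2.minAreaRect(Q[:,:2].astype(np.float32)); bx=cv2.boxPoints(r); print(r[1],r[2],np.median(Q[:,2])); print(bx.round(4).tolist()); print('gap',(.6885+.055*bx[:,1]-bx[:,0]).round(4))
cv2.imwrite('pics/fin.png',np.hstack([cv2.resize(c['im'],(400,300)),cv2.resize(b['im'][120:270,160:360],(400,300))]))
E
```

```text
time_s: 17.1
ee_pos: [0.6065, -0.1749, 0.0403]
eef_rot: [0.218, 1.565, -2.978]
force: [-13.4, 2.1, 13.5]
grip_width: 0.0938
tcp [ 0.6065 -0.1749  0.0403] shift mm [ 0.3 -0.2 -0.1] spin 0.0006 q6 1.289 F [-13.38   2.1   13.51]
[-13.09   2.59  12.26] [ 0.6065 -0.1749  0.0403]
[-13.5    1.38  13.3 ] [ 0.6065 -0.1749  0.0403]
[-14.07   1.28  13.43] [ 0.6065 -0.1749  0.0403]
(0.12827923893928528, 0.08191397786140442) 86.87684631347656 0.059972682000796584
[[0.5939000248908997, -0.23839999735355377], [0.6757000088691711, -0.24279999732971191], [0.6826000213623047, -0.11469999700784683], [0.6008999943733215, -0.11029999703168869]]
gap [ 0.0815 -0.0005 -0.0005  0.0816]
```

View pics/fin.png

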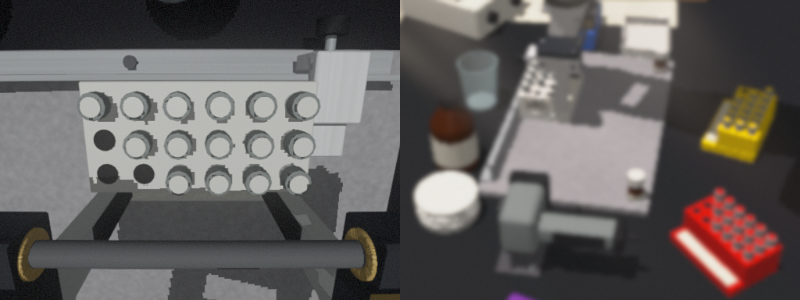

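The left half (wrist) shows the rack flush with the fence and its right end against the stop, with the fingertips in the inner corner (110,205 and 285,205). The right half (side) shows the bystanders standing. The push reads a steady 13 N each way, so I'll trim it towards 10 N and hand in.

```bash
python3 -m handwheel '[[[0.55,0,-0.6],0,-1],[[0.55,0,-0.6],0,-1],[[0.55,0,-0.6],0,-1],[[0.55,0,-0.6],0,-1],[[0.55,0,-0.6],0,-1]]'
python3 - <<'E'
from h import *
a=load('scene0'); b=grab('scene','sc2')
for n in('f',): 
    p,R,o=pose(); print(o['force'].round(2),p.round(4),o['time_s'])
P=cloud(b);v=b['d']>0;m=v&(P[...,2]>.025)&(P[...,2]<.2)&(P[...,0]>.3)&(P[...,0]<.9)&(abs(P[...,1])<.5)
n_,lab,st,ce=cv2.connectedComponentsWithStats(m.astype(np.uint8))
for k in range(1,n_):
    if st[k,4]>=50: print(ce[k].round(),st[k,4])
E
```

```text
time_s: 17.8
ee_pos: [0.6065, -0.1749, 0.0403]
eef_rot: [0.147, 1.564, -3.049]
force: [-10.4, 1.5, 10.1]
grip_width: 0.0936
[-10.77   1.36  10.15] [ 0.6065 -0.1749  0.0403] 17.85
[275. 107.] 316
[326. 140.] 957
[234. 148.] 60
[400. 172.] 1926
[294. 179.] 1131
[223. 172.] 58
[169. 202.] 612
[373. 224.] 703
[236. 257.] 3111
[317. 234.] 1250
[164. 256.] 108
[276. 280.] 590
[174. 322.] 1782
[229. 369.] 1847
```

The push is now 10.4 N back and 10.1 N down, steady, and the bystanders are at the same pixels as at the start. Handing in.

```bash
python3 -c "
from station import *
print(hand_in())"
```

```text
the job is handed in; nothing more can be done
None
```

The job is handed in at about 18 s on the robot's clock, with the rack home and still held. `hand_in()` gives no verdict, so whether it passed is not known here.

- **Trigger:** I squeezed it with 20 N for about half a second. The opening went to 43 mm (44 mm expected when fully squeezed). After release the trigger face was back at its rest place.
- **Rack:** I pushed it square to the fence with both open fingertips, slid it along to the stop with closed fingers at its left end, then held it in the corner between ledge and wall.
- **Last checks:**
  - The push read 10.4 N back and 10.1 N down, steady, with the arm still.
  - The rack's back was within 0.5 mm of the fence line and parallel within 0.1°. Its right end was against the stop at y ≈ −0.243.
  - Four bystanders (reagent, beaker, vial_a, tip_box) stood at their starting pixels. The side view showed vial_b and the dishes unmoved, and the cap tray was not checked by position at the end.

One disagreement: the first scene and side pictures differed by about 8 mm in position, so I took all positions from the wrist camera, and contact with the stop came where it predicted.

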